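# Rub down the silver leaf round a frame corner

## Robot

A 6-joint arm with a two-finger parallel gripper is mounted at the origin on the work surface. World frame = base frame: x ahead of the robot, y to its left, z up, the work surface at z = 0. Lengths are in m, angles in rad, forces in N, time in s.
With the tool pointing down it reaches from about 0.35 to 0.85 m from the base axis. Payload 8.1 kg.
Tool frame: the origin (TCP) lies between the finger pads, 19 mm behind the fingertips; this is the grasp point; z points along the fingers, y is the line along which they close (so a half turn about z gives the same grasp; the last joint's range is limited). The gripper opens to 93 mm and grips with 3 to 60 N. Pads are 15 mm wide; open, the fingers measure 128 mm over their backs; the gripper's body (75 mm by 188 mm) begins 65 mm behind the grasp point.
Start: joints at [-1.263, 0.13, 1.488, -0, 1.523, -0.085], TCP at [0.23, -0.554, 0.237] pointing down, gripper open.
Joint ranges: [-2.96, 2.96], [-0.89, 2.26], [0.02, 2.5], [-1.34, 4.48], [0, 2.73], [-2.66, 2.66]. Speed limits (rad/s): [2.39, 2.39, 2.79, 3.14, 3.14, 3.14].

## Interface

Orientations are given as a unit quaternion [w, x, y, z].
In Python, from plant import r gives the robot as it stands.
- The arm moves only by the tool drive_tool, never from a script. Its argument "series" is a list of rows, each a list of 7 numbers: the shift along the tool's x, y, z in mm, then the turn, a rotation vector about the tool's x, y, z in degrees, then the finger opening in mm, from 0 to 93. A call has 1 to 20 rows; each row is the pose to reach, as a shift and turn from the pose commanded when the call began, along the tool's axes at that moment; what a row does not reach only later rows make up. A row lasts 1/12 s, in which the tool goes at most 41.7 mm and 7.16 degrees, less where a joint would pass 70% of its speed; a pose out of reach is approached as far as the arm can. A call with a gripper value outside its range is refused whole. The fingers move at their own pace and stop on an object; the grip force is fixed at half the most. Time passes only in rows, so rows that repeat a pose let the fingers close. It gives the time, the measured TCP pose, the force, the opening and the grip force at its end, in the units of the state.
- r.state(): the state, without advancing time (a new reading comes with each control period).
- r.camera(name): name is "scene" or "top" or "wrist"; returns (picture, depth): 384x512x3 uint8, red, green, blue; 384x512 float32, m along the optical axis (not along the pixel's ray), 0 where there is no reading.
- r.camera_model(name): a dict with "fov_y" (degrees; the focal length in pixels is half the picture's height over the tangent of half this angle, whatever the lens; pixels are square), "cx", "cy" (the principal point, pixels), "R" (3x3) and "t" (3): a world point X has camera coordinates R X + t; the wrist camera has in their place "mount" (4x4, takes a point from camera to tool coordinates, whose origin is the TCP and whose axes are the flange's). Camera axes: x right, y down, z forward; pixel columns grow to the right and rows downward; lengths in m; the calibration is good to about 2 mm. A picture is of the moment at which its call begins: read the wrist's pose just before it. camera_model takes no time and is no camera call.
- r.finish_job(): hands the job in; it is judged then, once.
The state is a dict: "t": time; "joint_positions": joint angles; "joint_velocities": joint speeds; "joint_torque": joint torques, N m; "tool_pos": TCP position; "tcp_rot": TCP orientation; "contact_force": force on the tool from outside, world axes, zero at the start; "ft_torque": the same for the moment, N m; "opening": opening from 0.0 (shut) to 1.0 (fully open); "grip_force": force on a finger pad.
Only numpy, scipy, OpenCV 4.12 (cv2) and the standard library are available. Lean on these libraries where they do the work, as an engineer would, in place of code of your own. Each camera call takes 0.05 s, during which the arm holds its last target. There are 200 camera calls.

## Task

Rub down the row of silver leaves on top of the L-shaped picture-frame moulding: press lightly with the fingertips on the leaf next to the blue block, run them along all the leaves in order, round the corner, to the leaf next to the orange block, then move clear. Keep on the centre of the strip and press just enough that the moulding sinks a few millimetres into its pads all along, never hard; do not grip or lift the moulding, and leave the jar, brush and roller where they are.

Things in the scene. Friction and masses are not known exactly. Their poses are not given: they have to be found in the camera images.
- cradle: Fixed plywood L-shaped cradle (legs 70 mm wide, 200 mm long, 22 mm high) in which the corner moulding sits. Origin on the table under the corner leaf (leaf4), z up. Seen from above, the leg with leaf0..3 runs from the origin at 135 deg from the cradle's x axis (towards -x, +y), the leg with leaf5..8 at 225 deg (towards -x, -y).
- moulding (a joint): How far the corner moulding is pushed down into its springy pads, m: 0 at rest, 0.014 fully bottomed, negative if lifted. It moves straight down and up only, does not tilt or slide, and pushes back 0.7 N per mm; it springs back when released. More than 0.011 (about 8 N) is too hard.
- blue_block: Blue plastic block, 44 x 44 x 26 mm high, fixed to the table just beyond one end of the moulding, on the line of that leg, its centre 48 mm past the last leaf's centre. Origin at the centre of its underside. Which end it stands at varies.
- orange_block: Orange block, same size, beyond the other end of the moulding in the same way.
- jar: Loose amber jar with white lid, 52 mm across, about 70 mm high, inside the angle of the L; origin at the centre of its underside. Leave alone.
- brush: Loose paint brush with a light wooden handle lying on the table outside the leaf0 leg; origin at the middle of its underside. Leave alone.
- foam_roller: Loose small white roller, 60 mm long and 32 mm across, on a wire arm with a red handle (about 165 mm long in all), lying outside the leaf8 leg; origin under the middle of the roller. Leave alone.
- leaf0 (a point): Centre of the top face of silver leaf 0, at the end of one leg: a 34 x 24 mm silver rectangle on the flat 26 mm wide top of the moulding, 42 mm above the table at rest. The moulding's top runs on 18 mm beyond this point. All nine leaves are alike and 36 mm apart, centre to centre.
- leaf1 (a point): Centre of the top face of silver leaf 1.
- leaf2 (a point): Centre of the top face of silver leaf 2.
- leaf3 (a point): Centre of the top face of silver leaf 3.
- leaf4 (a point): Centre of the top face of silver leaf 4, at the corner. leaf0 to leaf4 lie in a straight row; leaf4 to leaf8 in another, square to the first.
- leaf5 (a point): Centre of the top face of silver leaf 5.
- leaf6 (a point): Centre of the top face of silver leaf 6.
- leaf7 (a point): Centre of the top face of silver leaf 7.
- leaf8 (a point): Centre of the top face of silver leaf 8, at the end of the other leg. The fingers count as on a leaf when the TCP is within 16 mm of its centre, seen from above, and they press with over 0.6 N.
Not all that is in view belongs to the job. Of the things like the blue_block, leave any that is black or red; of the rest the larger one is meant.

How it is judged:
On the way, in this order (a step that is already met when the one before it is completed fails the run):
1. the fingertips press lightly on the first leaf, beside the blue block (contact force between the fingers and cradle above 0.4 N and value of joint moulding above 0.0008 m and ((horizontal distance between blue_block and leaf0 below 0.07 m and horizontal distance between the grasp point and leaf0 below 0.016 m) or (horizontal distance between blue_block and leaf8 below 0.07 m and horizontal distance between the grasp point and leaf8 below 0.016 m))), for 0.06 s.
2. the fingertips press lightly on the leaf 2 of 9 (contact force between the fingers and cradle above 0.4 N and value of joint moulding above 0.0008 m and ((horizontal distance between blue_block and leaf0 below 0.07 m and horizontal distance between the grasp point and leaf1 below 0.016 m) or (horizontal distance between blue_block and leaf8 below 0.07 m and horizontal distance between the grasp point and leaf7 below 0.016 m))), for 0.06 s.
3. the fingertips press lightly on the leaf 3 of 9 (contact force between the fingers and cradle above 0.4 N and value of joint moulding above 0.0008 m and ((horizontal distance between blue_block and leaf0 below 0.07 m and horizontal distance between the grasp point and leaf2 below 0.016 m) or (horizontal distance between blue_block and leaf8 below 0.07 m and horizontal distance between the grasp point and leaf6 below 0.016 m))), for 0.06 s.
4. the fingertips press lightly on the leaf 4 of 9 (contact force between the fingers and cradle above 0.4 N and value of joint moulding above 0.0008 m and ((horizontal distance between blue_block and leaf0 below 0.07 m and horizontal distance between the grasp point and leaf3 below 0.016 m) or (horizontal distance between blue_block and leaf8 below 0.07 m and horizontal distance between the grasp point and leaf5 below 0.016 m))), for 0.06 s.
5. the fingertips press lightly on the leaf 5 of 9 (contact force between the fingers and cradle above 0.4 N and value of joint moulding above 0.0008 m and ((horizontal distance between blue_block and leaf0 below 0.07 m and horizontal distance between the grasp point and leaf4 below 0.016 m) or (horizontal distance between blue_block and leaf8 below 0.07 m and horizontal distance between the grasp point and leaf4 below 0.016 m))), for 0.06 s.
6. the fingertips press lightly on the leaf 6 of 9 (contact force between the fingers and cradle above 0.4 N and value of joint moulding above 0.0008 m and ((horizontal distance between blue_block and leaf0 below 0.07 m and horizontal distance between the grasp point and leaf5 below 0.016 m) or (horizontal distance between blue_block and leaf8 below 0.07 m and horizontal distance between the grasp point and leaf3 below 0.016 m))), for 0.06 s.
7. the fingertips press lightly on the leaf 7 of 9 (contact force between the fingers and cradle above 0.4 N and value of joint moulding above 0.0008 m and ((horizontal distance between blue_block and leaf0 below 0.07 m and horizontal distance between the grasp point and leaf6 below 0.016 m) or (horizontal distance between blue_block and leaf8 below 0.07 m and horizontal distance between the grasp point and leaf2 below 0.016 m))), for 0.06 s.
8. the fingertips press lightly on the leaf 8 of 9 (contact force between the fingers and cradle above 0.4 N and value of joint moulding above 0.0008 m and ((horizontal distance between blue_block and leaf0 below 0.07 m and horizontal distance between the grasp point and leaf7 below 0.016 m) or (horizontal distance between blue_block and leaf8 below 0.07 m and horizontal distance between the grasp point and leaf1 below 0.016 m))), for 0.06 s.
9. the fingertips press lightly on the last leaf, beside the orange block (contact force between the fingers and cradle above 0.4 N and value of joint moulding above 0.0008 m and ((horizontal distance between blue_block and leaf0 below 0.07 m and horizontal distance between the grasp point and leaf8 below 0.016 m) or (horizontal distance between blue_block and leaf8 below 0.07 m and horizontal distance between the grasp point and leaf0 below 0.016 m))), for 0.06 s.
At the end, for the whole second after the job is handed in: The moulding has sprung back to rest (within 1 mm); jar, brush and roller are still and within 20 mm of where they began (value of joint moulding between -0.001 and 0.001 m and distance of each of jar, brush, foam_roller from where it was at the start of the episode below 0.02 m and linear speed of each of jar, brush, foam_roller below 0.02 m/s); the robot touches nothing.
It fails at once if the moulding is pressed too hard (sunk over 11 mm) (value of joint moulding above 0.011 m).
It fails at once if the moulding is lifted over 3 mm (value of joint moulding below -0.003 m).
It fails at once if the fingers push harder than 25 N on the cradle or moulding (contact force between the fingers and cradle above 25 N).
It fails at once if the jar, brush or roller is moved or lifted over 20 mm (distance of any of jar, brush, foam_roller from where it was at the start of the episode above 0.02 m).
It also fails if it takes over 48 s, if anything falls off the work surface, if the arm or the gripper's body presses on something with over 40 N, if the wrist force passes 120 N, or if a joint passes its speed limit or range.

## Working session

There is one attempt and no reset: what is moved stays moved. The work goes in short steps, Python scripts to look and compute and a tool call to move; the robot and the scene stay as the last step left them, time stands still between calls to the robot, and variables do not carry over. Pictures are saved under pics/ and viewed, at most 10 in all, crops included, and the job is handed in when it is done.

Besides the shell and the picture viewer there is one more tool, called after ">>>" as name([rows], argument=value, ...), one row to a line, values as JSON. drive_tool: Moves the arm, as the interface text tells. Its arguments: {"type":"object","properties":{"series":{"type":"array"}},"required":["series"]}

```bash
mkdir -p pics
python3 - <<'E'
from plant import r
import cv2,numpy as np
s=r.state();print(s['t'],s['tool_pos'],s['tcp_rot'],s['contact_force'],s['opening'])
for n in['top','scene']:
    p,d=r.camera(n);cv2.imwrite(f'pics/{n}.png',p[:,:,::-1]);np.savez(f'{n}.npz',p=p,d=d);m=r.camera_model(n);print(n,m)
E
```

```text
0.0 [ 0.22952952 -0.55379949  0.23641015] [-8.82892971e-04  9.80770932e-01  1.95160426e-01 -8.97628747e-05] [ 0.26845098  0.06013342 -0.05173389] 0.9979274651407629
top {'fov_y': 52.00807616616295, 'cx': 256.06691935014595, 'cy': 194.56045745840404, 'R': array([[-0.00633604, -0.99997781, -0.0020565 ],
       [-0.99833461,  0.00644352, -0.05732795],
       [ 0.05733993,  0.00168984, -0.99835328]]), 't': array([0.07954154, 0.57542532, 0.76495992])}
scene {'fov_y': 45.23763402227105, 'cx': 255.32051369974081, 'cy': 185.82569983983413, 'R': array([[ 0.27117511,  0.9622551 , -0.02300408],
       [ 0.49544143, -0.16003203, -0.85377254],
       [-0.82522836,  0.22012469, -0.52013774]]), 't': array([-0.21023401, -0.22123454,  1.5491284 ])}
```

View pics/top.png

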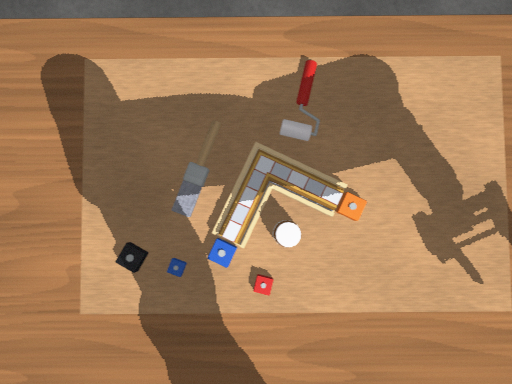

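View pics/scene.png

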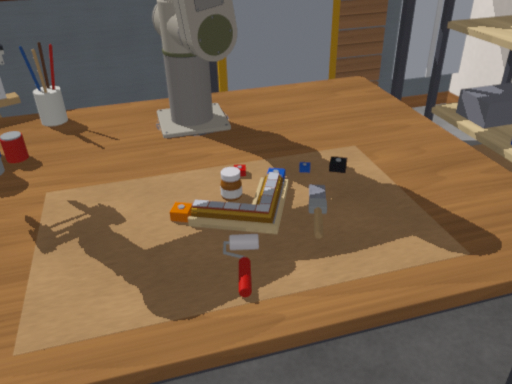

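The top view shows the L with its corner leaf at about (263,163). The large blue block is at (222,252), the orange one at (352,206) and the jar at (288,235). The small blue, black and red blocks are distractors.

```bash
cat > h.py <<'E'
import cv2,numpy as np
from plant import r
def load(n):
    z=np.load(n+'.npz');return z['p'],z['d'],r.camera_model(n)
def cast(n,px,h):
    m=r.camera_model(n);f=192/np.tan(np.radians(m['fov_y']/2));px=np.atleast_2d(px).astype(float)
    v=np.c_[(px[:,0]-m['cx'])/f,(px[:,1]-m['cy'])/f,np.ones(len(px))]@m['R'];c=-m['R'].T@m['t']
    return c+v*((h-c[2])/v[:,2])[:,None]
def cloud(n):
    p,d,m=load(n);f=192/np.tan(np.radians(m['fov_y']/2));v,u=np.indices(d.shape)
    C=np.stack([(u-m['cx'])/f*d,(v-m['cy'])/f*d,d],-1);return (C-m['t'])@m['R']
E
python3 - <<'E'
from h import *
for n,hb in(('top',.026),('scene',.026)):
    p,d,m=load(n);W=cloud(n);hsv=cv2.cvtColor(p,cv2.COLOR_RGB2HSV)
    H,S,V=[hsv[...,i].astype(int) for i in range(3)]
    roi=(W[...,0]>.25)&(W[...,0]<.75)&(abs(W[...,1])<.4)&(d>0)
    P={}
    for c,mk in(('blue',(H>100)&(H<125)&(S>150)&(V>70)),('orange',(H>8)&(H<16)&(S>220)&(V>120))):
        mk=(mk&roi&(abs(W[...,2]-.026)<.006)).astype(np.uint8)
        k,l,st,ce=cv2.connectedComponentsWithStats(mk)
        for i in range(1,k):
            if st[i,4]<60:continue
            q=np.argwhere(l==i)[:,::-1]; X=cast(n,q,hb)[:,:2]
            rc=cv2.minAreaRect((X*1000).astype(np.float32));print(n,c,st[i,4],rc,'z',np.median(W[l==i][:,2]))
            if c not in P or st[i,4]>P[c][0]:P[c]=(st[i,4],np.array(rc[0]))
    b,o=P['blue'][1],P['orange'][1];mid=(b+o)/2;h=(o-b)/2
    for s in(1,-1):print(' |bo|',2*np.linalg.norm(h),'should be 271.5; corner',mid+s*np.array([-h[1],h[0]]))
    mk=(roi&(S<60)&(V>60)&(abs(W[...,2]-.042)<.007)).astype(np.uint8)
    k,l,st,ce=cv2.connectedComponentsWithStats(mk)
    for i in range(1,k):
        if st[i,4]>40:
            X=cast(n,np.argwhere(l==i)[:,::-1],.042)[:,:2];print(' leaf',st[i,4],ce[i],cv2.minAreaRect((X*1000).astype(np.float32)),np.median(W[l==i][:,2]))
E
```

```text
top blue 435 ((463.3376159667969, 143.6189422607422), (42.58271026611328, 43.220298767089844), 63.339447021484375) z 0.025780722321600162Traceback (most recent call last):
  File "<stdin>", line 15, in <module>
KeyError: 'orange'
```

Run:
```python
from h import *
for n in('top','scene'):
    p,d,m=load(n);W=cloud(n);hsv=cv2.cvtColor(p,cv2.COLOR_RGB2HSV)
    H,S,V=[hsv[...,i].astype(int) for i in range(3)]
    if n=='top':print('orange px',hsv[212,352],hsv[200,350],W[212,352])
    roi=(W[...,0]>.25)&(W[...,0]<.75)&(abs(W[...,1])<.4)&(d>0)
    P={}
    for c,mk in(('blue',(H>100)&(H<125)&(S>150)&(V>70)),('orange',(H>4)&(H<20)&(S>190)&(V>150))):
        mk=(mk&roi&(abs(W[...,2]-.026)<.008)).astype(np.uint8)
        k,l,st,ce=cv2.connectedComponentsWithStats(mk)
        for i in range(1,k):
            if st[i,4]<60:continue
            X=cast(n,np.argwhere(l==i)[:,::-1],.026)[:,:2]
            rc=cv2.minAreaRect((X*1000).astype(np.float32));print(n,c,st[i,4],ce[i],rc,'z',np.median(W[l==i][:,2]))
            if c not in P or st[i,4]>P[c][0]:P[c]=(st[i,4],np.array(rc[0]))
    if len(P)==2:
        b,o=P['blue'][1],P['orange'][1];mid=(b+o)/2;h=(o-b)/2
        for s in(1,-1):print(' |bo|',2*np.linalg.norm(h),'should be 271.5; corner',mid+s*np.array([-h[1],h[0]]))
    mk=(roi&(S<60)&(V>60)&(abs(W[...,2]-.042)<.007)).astype(np.uint8)
    k,l,st,ce=cv2.connectedComponentsWithStats(mk)
    for i in range(1,k):
        if st[i,4]>40:
            X=cast(n,np.argwhere(l==i)[:,::-1],.042)[:,:2];print(' leaf',st[i,4],ce[i],cv2.minAreaRect((X*1000).astype(np.float32)),np.median(W[l==i][:,2]))
```

```text
orange px [ 13 189 248] [ 14 191 246] [ 0.53995838 -0.11054354  0.03021675]
top blue 435 [221.67816092 252.30574713] ((463.3376159667969, 143.6189422607422), (42.58271026611328, 43.220298767089844), 63.339447021484375) z 0.025780722321600162
top orange 186 [351.63978495 202.09139785] ((551.9249877929688, -110.51183319091797), (41.033023834228516, 43.15531539916992), 62.85386657714844) z 0.025696157430579174
 |bo| 269.12854452608804 should be 271.5; corner [634.69668961  60.84724045]
 |bo| 269.12854452608804 should be 271.5; corner [380.56591415 -27.74013138]
 leaf 2086 [273.978907   190.94966443] ((536.0237426757812, 25.979583740234375), (174.6571044921875, 173.68116760253906), 64.24673461914062) 0.04213914141818596
scene orange 160 [180.7125 208.025 ] ((554.6163940429688, -114.35928344726562), (41.18220901489258, 43.78761672973633), 65.14029693603516) z 0.02560228141080621
 leaf 828 [247.08574879 198.15700483] ((536.2937622070312, 24.904830932617188), (173.1147918701172, 175.32205200195312), 64.14999389648438) 0.04158308623901577
```

```bash
cat >> h.py <<'E'
from scipy.spatial.transform import Rotation as Ro
L4=np.array([635.2,60.7]);u=np.array([np.cos(np.radians(64.2)),np.sin(np.radians(64.2))]);v=np.array([u[1],-u[0]])
A=L4-144*v;B=L4-144*u
def info():
    s=r.state();T=Ro.from_quat(np.roll(s['tcp_rot'],-1)).as_matrix();p=s['tool_pos']*1000
    print('t',s['t'],'p',p.round(1),'F',s['contact_force'].round(2),'open',round(s['opening'],3),'tilt',T[:,2].round(4))
    for n,X,z in(('A',A,110),('A',A,63),('A',A,57),('L4',L4,57),('B',B,57)):
        print(n,z,X.round(1),'tool shift',(T.T@(np.r_[X,z]-p)).round(1))
    print('per leg1',(T.T@np.r_[v*144,0]).round(2),'per leg2',(T.T@np.r_[-u*144,0]).round(2))
E
python3 -c "from h import *;info()"
```

```text
t 0.1 p [ 229.5 -553.8  236.5] F [ 0.68 -0.31  0.45] open 0.998 tilt [-5.0e-04  1.6e-03 -1.0e+00]
A 110 [505.6 123.4] tool shift [ 514.2 -519.8  127.4]
A 63 [505.6 123.4] tool shift [ 514.2 -519.7  174.4]
A 57 [505.6 123.4] tool shift [ 514.2 -519.7  180.4]
L4 57 [635.2  60.7] tool shift [ 610.  -412.2  180.3]
B 57 [572.5 -68.9] tool shift [ 502.4 -316.4  180.1]
per leg1 [ 95.78 107.52  -0.16] per leg2 [-107.52   95.78   -0.17]
```

>>> drive_tool([
  [20,-20,0,0,0,0,0],
  [45,-46,5,0,0,0,0],
  [70,-71,10,0,0,0,0],
  [96,-97,15,0,0,0,0],
  [122,-123,20,0,0,0,0],
  [148,-150,25,0,0,0,0],
  [174,-176,30,0,0,0,0],
  [200,-202,30,0,0,0,0],
  [226,-228,30,0,0,0,0],
  [252,-255,30,0,0,0,0],
  [278,-281,30,0,0,0,0],
  [304,-307,30,0,0,0,0],
  [330,-334,30,0,0,0,0],
  [356,-360,30,0,0,0,0],
  [382,-386,30,0,0,0,0],
  [408,-412,30,0,0,0,0],
  [434,-439,30,0,0,0,0],
  [460,-465,30,0,0,0,0],
  [486,-492,30,0,0,0,0],
  [514,-520,30,0,0,0,0],
])

```text
t: 1.77
tool_pos: [0.5055, 0.1246, 0.207]
tcp_rot: [0.0, 0.981, 0.195, -0.0]
contact_force: [0.1, -0.3, 0.5]
opening: 0.002
grip_force: 0.0
```

```bash
python3 -c "from h import *;info()"
```

```text
t 1.7667 p [505.5 124.6 207. ] F [ 0.11 -0.33  0.46] open 0.002 tilt [-5.e-04 -3.e-04 -1.e+00]
A 110 [505.6 123.4] tool shift [-0.3  1.2 97. ]
A 63 [505.6 123.4] tool shift [ -0.3   1.2 144. ]
A 57 [505.6 123.4] tool shift [ -0.3   1.2 150. ]
L4 57 [635.2  60.7] tool shift [ 95.5 108.7 150. ]
B 57 [572.5 -68.9] tool shift [-12.1 204.5 150.1]
per leg1 [ 9.5780e+01  1.0753e+02 -5.0000e-02] per leg2 [-1.0753e+02  9.5780e+01  7.0000e-02]
```

Position is good, so descend to 4 mm of sink (TCP at 57 mm).

>>> drive_tool([
  [0,0,15,0,0,0,0],
  [0,0,35,0,0,0,0],
  [0,0,55,0,0,0,0],
  [0,0,75,0,0,0,0],
  [0,0,95,0,0,0,0],
  [0,0,110,0,0,0,0],
  [0,0,120,0,0,0,0],
  [0,0,128,0,0,0,0],
  [0,0,134,0,0,0,0],
  [0,0,138,0,0,0,0],
  [0,0,142,0,0,0,0],
  [0,0,145,0,0,0,0],
  [0,0,147,0,0,0,0],
  [0,0,149,0,0,0,0],
  [0,0,150,0,0,0,0],
  [0,0,150,0,0,0,0],
  [0,0,150,0,0,0,0],
])

```text
t: 3.18
tool_pos: [0.5058, 0.1229, 0.0579]
tcp_rot: [0.0, 0.981, 0.195, 0.0]
contact_force: [-0.7, -0.5, 2.3]
opening: 0.008
grip_force: 1.1
```

Run:
```python
from h import *
info()
s=r.state();p,d=r.camera('scene');cv2.imwrite('pics/s2.png',cv2.resize(p[120:270,140:340,::-1],(800,600)))
```

```text
t 3.1833 p [505.8 122.9  57.9] F [-0.68 -0.5   2.32] open 0.008 tilt [ 7.e-04  1.e-04 -1.e+00]
A 110 [505.6 123.4] tool shift [ -0.   -0.5 -52.2]
A 63 [505.6 123.4] tool shift [-0.1 -0.5 -5.2]
A 57 [505.6 123.4] tool shift [-0.1 -0.5  0.8]
L4 57 [635.2  60.7] tool shift [ 95.7 107.    0.9]
B 57 [572.5 -68.9] tool shift [-11.8 202.8   0.9]
per leg1 [9.5780e+01 1.0753e+02 8.0000e-02] per leg2 [-1.0753e+02  9.5780e+01 -5.0000e-02]
```

View pics/s2.png

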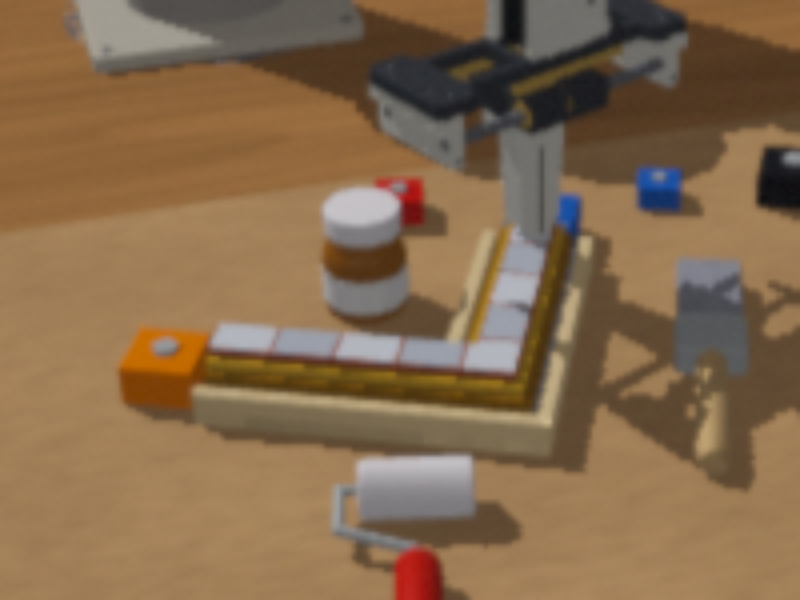

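The fingertips stand on the leaf beside the blue block (about (535,235) in the crop), sunk roughly 3 mm at 2.3 N. I'll run the first leg with 1 mm more depth.

>>> drive_tool([
  [2.7,3,0.5,0,0,0,0],
  [8,9,1,0,0,0,0],
  [13.3,14.9,1,0,0,0,0],
  [18.6,20.8,1,0,0,0,0],
  [24,26.8,1,0,0,0,0],
  [29.3,32.7,1,0,0,0,0],
  [34.6,38.6,1,0,0,0,0],
  [39.9,44.6,1,0,0,0,0],
  [45.2,50.5,1,0,0,0,0],
  [50.5,56.4,1,0,0,0,0],
  [55.8,62.4,1,0,0,0,0],
  [61.2,68.4,1,0,0,0,0],
  [66.5,74.3,1,0,0,0,0],
  [71.8,80.3,1,0,0,0,0],
  [77,86.1,1,0,0,0,0],
  [82.3,92,1,0,0,0,0],
  [87.6,97.9,1,0,0,0,0],
  [92.5,103.4,1,0,0,0,0],
  [95.7,107,1,0,0,0,0],
  [95.7,107,1,0,0,0,0],
])

```text
t: 4.9
tool_pos: [0.6363, 0.0598, 0.0567]
tcp_rot: [0.0, 0.981, 0.195, 0.001]
contact_force: [1.4, -2.6, 3.5]
opening: 0.005
grip_force: 1.5
```

```bash
python3 -c "from h import *;info()"
```

```text
t 4.9 p [636.3  59.8  56.7] F [ 1.36 -2.6   3.47] open 0.005 tilt [ 1.7e-03 -5.0e-04 -1.0e+00]
A 110 [505.6 123.4] tool shift [ -96.4 -108.7  -53.5]
A 63 [505.6 123.4] tool shift [ -96.5 -108.7   -6.5]
A 57 [505.6 123.4] tool shift [ -96.5 -108.7   -0.5]
L4 57 [635.2  60.7] tool shift [-0.7 -1.3 -0.3]
B 57 [572.5 -68.9] tool shift [-108.1   94.6   -0.3]
per leg1 [ 95.84 107.48   0.25] per leg2 [-1.0748e+02  9.5840e+01 -4.0000e-02]
```

>>> drive_tool([
  [-3,2.6,0,0,0,0,0],
  [-9,7.9,0,0,0,0,0],
  [-15,13.1,0,0,0,0,0],
  [-21,18.4,0,0,0,0,0],
  [-27,23.6,0,0,0,0,0],
  [-33,28.9,0,0,0,0,0],
  [-39,34.2,0,0,0,0,0],
  [-45,39.4,0,0,0,0,0],
  [-51,44.7,0,0,0,0,0],
  [-57,49.9,0,0,0,0,0],
  [-63,55.2,0,0,0,0,0],
  [-69,60.4,0,0,0,0,0],
  [-75,65.7,0,0,0,0,0],
  [-81,70.9,0,0,0,0,0],
  [-87,76.2,0,0,0,0,0],
  [-93,81.4,0,0,0,0,0],
  [-99,86.7,0,0,0,0,0],
  [-105,92,0,0,0,0,0],
  [-108,94.6,0,0,0,0,0],
  [-108,94.6,0,0,0,0,0],
])

```text
t: 6.57
tool_pos: [0.5706, -0.0695, 0.0563]
tcp_rot: [0.0, 0.981, 0.195, -0.0]
contact_force: [-1.5, -1.2, 3.1]
opening: 0.004
grip_force: 1.7
```

```bash
python3 -c "from h import *;info()"
```

```text
t 6.5667 p [570.6 -69.5  56.3] F [-1.48 -1.17  3.05] open 0.004 tilt [-8.e-04 -9.e-04 -1.e+00]
A 110 [505.6 123.4] tool shift [  13.4 -203.   -53.8]
A 63 [505.6 123.4] tool shift [  13.5 -203.1   -6.8]
A 57 [505.6 123.4] tool shift [  13.5 -203.1   -0.8]
L4 57 [635.2  60.7] tool shift [109.4 -95.6  -0.8]
B 57 [572.5 -68.9] tool shift [ 1.9  0.2 -0.7]
per leg1 [ 9.5880e+01  1.0744e+02 -4.0000e-02] per leg2 [-107.44   95.88    0.17]
```

The fingertips are on the last leaf at 3 N and 2 mm off its centre. Now lift clear.

>>> drive_tool([
  [1,0,0,0,0,0,0],
  [1,0,-2,0,0,0,0],
  [1,0,-5,0,0,0,0],
  [1,0,-9,0,0,0,0],
  [1,0,-15,0,0,0,0],
  [1,0,-25,0,0,0,0],
  [1,0,-40,0,0,0,0],
  [1,0,-60,0,0,0,0],
  [1,0,-80,0,0,0,0],
  [1,0,-100,0,0,0,0],
  [1,0,-115,0,0,0,0],
  [1,0,-120,0,0,0,0],
  [1,0,-120,0,0,0,0],
  [1,0,-120,0,0,0,0],
  [1,0,-120,0,0,0,0],
])

```text
t: 7.82
tool_pos: [0.5714, -0.0675, 0.1751]
tcp_rot: [-0.0, 0.981, 0.195, -0.001]
contact_force: [-0.3, 0.6, -0.1]
opening: 0.004
grip_force: 0.0
```

Run:
```python
from h import *
p,d=r.camera('scene');cv2.imwrite('pics/s3.png',p[:,:,::-1]);s=r.state();print(s['t'],s['tool_pos'],s['contact_force'])
```

```text
7.8667 [ 0.5713389  -0.06751087  0.17483811] [-0.21288149 -0.36620612 -0.59543608]
```

View pics/s3.png

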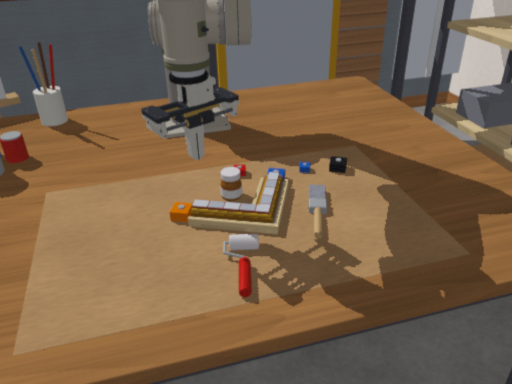

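The gripper is clear above the moulding, with its fingertips at about (195,155). The jar (231,183), brush (318,212) and roller (243,243) are where they were.

```bash
python3 -c "from plant import r;print(r.finish_job())"
```

```text
the job is handed in; nothing more can be done
None
```

I ran the fingertips along all nine leaves from the blue block round the corner to the orange block, lifted clear and handed the job in at about 8 s; readings at the first, corner and last leaves were 2.3–3.5 N (about 3–5 mm of sink), the jar, brush and roller look unmoved, and no verdict was returned.

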